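Stack two turned collars on the glue-up spindle

TASK

Dry-fit the column for the pedestal table: thread the wide flat wooden collar over the steel spindle first, all the way down onto its plywood board, then thread the narrow flat collar over the spindle so that it lies flat on top of the wide one. Leave the tall sleeve standing where it is; it belongs to another piece.

Things in the scene. Friction and masses are not known exactly. Their poses are not given: they have to be found in the camera images.
- spindle: Fixed jig on the bench: square plywood board 130 x 130 mm, 15 mm thick, with a vertical steel rod 15 mm in diameter at its centre, rising 55 mm above the board; its tip, 70 mm above the bench, is bevelled to 8 mm. Origin: centre of the board's underside, on the rod's axis, at bench height; z up, x and y along the board's edges.
- wide_collar: Loose flat ring of pale wood, the wide collar: 66 mm outer diameter, 34 mm bore right through, 24 mm high, about 45 g. It lies flat on the bench. Origin: centre of its underside, on the bore's axis; z up along the bore.
- narrow_collar: Loose flat ring of the same pale wood, the narrow collar: 50 mm outer diameter, 34 mm bore right through, 20 mm high, about 20 g. It lies flat on the bench. Origin: centre of its underside, on the bore's axis; z up along the bore.
- tall_sleeve: Loose tall tube of the same pale wood, not to be used: 42 mm outer diameter, 28 mm bore, 60 mm high, standing on end. Origin: centre of its underside; z up. A bun foot of the same wood (64 mm wide, 38 mm high, no hole) also stands among the collars. These four stand at least 120 mm apart, centre to centre; their places vary.
There are look-alikes about, which are no part of the job. Of the things shaped like the spindle, the plywood one is meant.

How it is judged (in metres and radians):
On the way, in this order (a step that is already met when the one before it is completed fails the run):
1. the wide collar is on the spindle, flat on the board, with the narrow one not yet on it (horizontal distance between wide_collar and spindle below 0.015 m and z of wide_collar in the frame of spindle below 0.021 m and angle between wide_collar's own z axis and vertical below 0.18 rad and horizontal distance between narrow_collar and spindle above 0.05 m), for 0.2 s.
2. the narrow collar is on the spindle, flat on the wide one (horizontal distance between narrow_collar and spindle below 0.015 m and z of narrow_collar in the frame of spindle between 0.032 and 0.046 m and angle between narrow_collar's own z axis and vertical below 0.18 rad), for 0.2 s.
At the end, for the whole second after the job is handed in: Both collars on the rod (axes within 15 mm), flat within 10 degrees and at rest: the wide one's underside under 21 mm above the bench (on the board), the narrow one's 32 to 46 mm above it (on the wide one); the tall sleeve within 30 mm of its start (all of step 2 and horizontal distance between wide_collar and spindle below 0.015 m and z of wide_collar in the frame of spindle below 0.021 m and angle between wide_collar's own z axis and vertical below 0.18 rad and linear speed of each of wide_collar, narrow_collar below 0.02 m/s and distance of tall_sleeve from where it was at the start of the episode below 0.03 m); the robot touches nothing.
It fails at once if the tall sleeve is moved 30 mm or more, or tipped over (distance of tall_sleeve from where it was at the start of the episode above 0.03 m or angle between tall_sleeve's own z axis and vertical above 0.5 rad).
It also fails if it takes over 61 s, if anything falls off the work surface, if the arm or the gripper's body presses on something with over 40 N, if the wrist force passes 120 N, or if a joint passes its speed limit or range.

ROBOT

A 6-joint arm with a two-finger parallel gripper is mounted at the origin on the work surface. World frame = base frame: x ahead of the robot, y to its left, z up, the work surface at z = 0. Lengths are in m, angles in degrees, forces in N, time in s.
With the tool pointing down it reaches from about 0.35 to 0.875 m from the base axis. Payload 4.2 kg.
Tool frame: the origin (TCP) lies between the finger pads; the fingertips stand 14 mm ahead of it and the grasp point (between the pads) lies 5 mm behind it; z points along the fingers, y is the line along which they close (so a half turn about z gives the same grasp; the last joint's range is limited). The gripper opens to 87 mm and grips with 3 to 60 N. Pads are 19 mm wide; open, the fingers measure 117 mm over their backs; the gripper's body (75 mm by 190 mm) begins 51 mm behind the grasp point.
Start: joints at [-59.725, 22.042, 0.453, 0, -68.411, -14.817], TCP at [0.167, -0.602, 0.237] pointing down, gripper open.
Joint ranges: [-179.83, 179.83], [-69.29, 118.12], [-61.27, 80.66], [-181.25, 117.63], [-171.15, -9.14], [-177.46, 177.46]. Speed limits (degrees/s): [159.86, 159.86, 180, 180, 180, 180].

INTERFACE

Orientations are given as a 3x3 rotation matrix whose columns are the frame's x, y, z axes.
In Python, from station import * gives the robot as it stands. The module is installed in compiled form; this text tells all that it offers.
- The arm moves only by the tool play_rows, never from a script. Its argument "steps" is a list of rows, each an object of numbers: "ax", "ay", "az": the turn, a rotation vector about the tool's x, y, z in degrees; "dx", "dy", "dz": the shift along the tool's x, y, z in mm; "claw": the finger opening in mm, from 0 to 87. A call has 1 to 20 rows; each row shifts and turns the commanded pose from where the row before left it, along the tool's axes as they then stand; what a row does not reach is not made up. A row lasts 1/10 s, in which the tool goes at most 50 mm and 8.59 degrees, less where a joint would pass 70% of its speed; a pose out of reach is approached as far as the arm can. A call with a gripper value outside its range is refused whole. The fingers move at their own pace and stop on an object; the grip force is fixed at half the most. Time passes only in rows, so rows that do not move let the fingers close. It gives the time, the measured TCP pose, the force, the opening and the grip force at its end, in the units of the state.
- sense(): the state, without advancing time (a new reading comes with each control period).
- capture(name): name is "scene" or "top" or "wrist"; returns a dict with "frame" (400x640x3 uint8, blue, green, red), "range_z" (400x640 float32, m along the optical axis (not along the pixel's ray), 0 where there is no reading), "fx", "fy", "cx", "cy" (pixels), "xyz" and "rotation" of the camera in the world. Camera axes: x right, y down, z forward; pixel columns grow to the right and rows downward; lengths in m; the calibration is good to about 2 mm. A picture is of the moment at which its call begins.
- finish_job(): hands the job in; it is judged then, once.
The state is a dict: "time_s": time; "joints": joint angles; "joint_velocities": joint speeds; "effort": joint torques, N m; "tcp_pos": TCP position; "ee_rot": TCP orientation; "wrist_force": force on the tool from outside, world axes, zero at the start; "moment": the same for the moment, N m; "gripper_width": opening from 0.0 (shut) to 1.0 (fully open); "gripper_force": force on a finger pad.
Only numpy, scipy, OpenCV 4.12 (cv2) and the standard library are available. Lean on these libraries where they do the work, as an engineer would, in place of code of your own. Each camera call takes 0.05 s, during which the arm holds its last target. There are 200 camera calls.

## Working session

There is one attempt and no reset: what is moved stays moved. The work goes in short steps, Python scripts to look and compute and a tool call to move; the robot and the scene stay as the last step left them, time stands still between calls to the robot, and variables do not carry over. Pictures are saved under pics/ and viewed, at most 10 in all, crops included, and the job is handed in when it is done.

Besides the shell and the picture viewer there is one more tool, called after "Emit:" as name(argument=value, ...) on one line, values as JSON. play_rows: Moves the arm, as the interface text tells. Its arguments: {"type":"object","properties":{"steps":{"type":"array"}},"required":["steps"]}

```bash
mkdir -p pics
cat > h.py <<'E'
import numpy as np, cv2
from station import *
def snap(n,tag):
    c=capture(n); cv2.imwrite(f'pics/{tag}.png',c['frame']); np.save(f'pics/{tag}.npy',c,allow_pickle=True); return c
def load(tag): return np.load(f'pics/{tag}.npy',allow_pickle=True).item()
def cloud(c):
    v,u=np.mgrid[:400,:640]; d=c['range_z']
    p=np.stack([(u-c['cx'])/c['fx']*d,(v-c['cy'])/c['fy']*d,d],-1)
    return p@np.array(c['rotation']).T+np.array(c['xyz'])
def ray(c,u,v,z):
    r=np.array(c['rotation'])@np.array([(u-c['cx'])/c['fx'],(v-c['cy'])/c['fy'],1]); o=np.array(c['xyz'])
    return o+r*(z-o[2])/r[2]
E
python3 - <<'E'
from h import *
for n in ('top','scene'):
    c=snap(n,n); print(n,c['xyz'],np.round(c['rotation'],3).tolist(),c['fx'])
s=sense(); print(s['time_s'],s['tcp_pos'],np.round(s['ee_rot'],4).tolist(),s['gripper_width'],s['wrist_force'])
E
```

```text
top [0.37943498 0.00496707 1.11099297] [[-0.025, -0.998, 0.05], [-0.999, 0.026, 0.027], [-0.028, -0.049, -0.998]] 420.32015523939486
scene [ 1.23778722 -0.13052916  0.7059425 ] [[0.199, 0.63, -0.751], [0.98, -0.133, 0.148], [-0.007, -0.766, -0.643]] 447.018348778823
0.1 [ 0.16647151 -0.60189225  0.23556818] [[-0.9639, -0.2664, -0.0006], [-0.2664, 0.9639, 0.0019], [0.0001, 0.002, -1.0]] 0.9998533713471369 [0.14905985 0.2360687  0.82318884]
```

View pics/top.png

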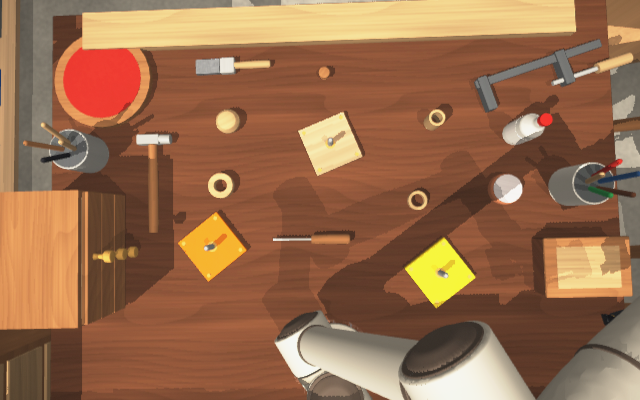

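View pics/scene.png

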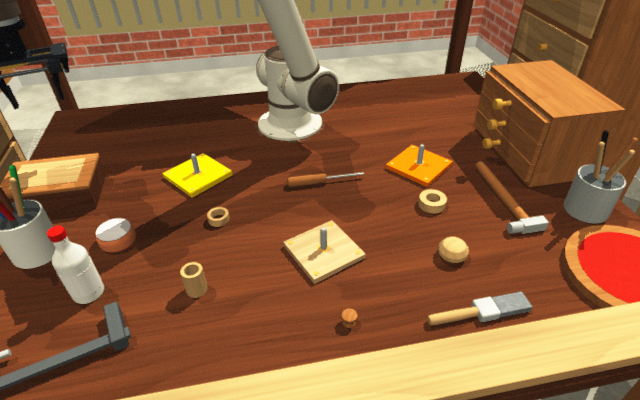

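In the top view there are three spindle-like jigs: orange (212,246), yellow (441,272) and pale plywood (331,143). The plywood one fits; the other two are painted. The wide collar is at (220,185) and the narrow one at (418,200). The tall sleeve is at (437,117) and stands tall in the scene view at (195,280). The bun foot is at (228,121) and has no hole. I'll confirm in one enlarged crop and measure.

Run:
```python
from h import *
c=load('top'); f=c['frame'][90:225,190:460]; cv2.imwrite('pics/crop1.png',cv2.resize(f,None,fx=2.9,fy=2.9,interpolation=cv2.INTER_CUBIC))
s=load('scene'); cs=s['frame'][170:320,170:480]; cv2.imwrite('pics/crop2.png',cv2.resize(cs,None,fx=2.5,fy=2.5,interpolation=cv2.INTER_CUBIC))
P=cloud(c);Q=cloud(s)
for n,u,v in (('wide',220,185),('narrow',418,200),('sleeve',437,117),('foot',228,121),('board',331,143)):
    w=P[v-15:v+16,u-15:u+16].reshape(-1,3); top=np.percentile(w[:,2],97)
    if n=='board': w=P[v-40:v+41,u-40:u+41].reshape(-1,3); top=np.median(w[(w[:,2]>.008)&(w[:,2]<.03),2])
    m=abs(w[:,2]-top)<.005; q=w[m]; cc,r=cv2.minEnclosingCircle(q[:,:2].astype(np.float32)); print(n,'top cam z',top.round(4),'c',np.round(cc,4),'d',round(2*r,4), cv2.minAreaRect(q[:,:2].astype(np.float32)))
    # scene camera
    k=Q.reshape(-1,3); k=k[np.hypot(*(k[:,:2]-cc).T)<(.11 if n=='board' else .045)]
    k=k[k[:,2]>.006]; t=np.median(k[(k[:,2]<.03),2]) if n=='board' else np.percentile(k[:,2],97)
    k=k[abs(k[:,2]-t)<.004]; cc,r=cv2.minEnclosingCircle(k[:,:2].astype(np.float32)); print('   scene z',t.round(4),np.round(cc,4),round(2*r,4),np.round(cv2.minAreaRect(k[:,:2].astype(np.float32))[2],1))
```

```text
wide top cam z 0.0267 c [0.4659 0.2863] d 0.0657 ((0.46696794033050537, 0.28607606887817383), (0.06429209560155869, 0.0630393847823143), 88.51029205322266)
   scene z 0.026 [0.4685 0.2845] 0.069 75.9
narrow top cam z 0.0211 c [ 0.4143 -0.2252] d 0.0504 ((0.4148215651512146, -0.2243962436914444), (0.04718882218003273, 0.04671362414956093), 88.50139617919922)
   scene z 0.0217 [ 0.4148 -0.2272] 0.055 7.5
sleeve top cam z 0.0601 c [ 0.6186 -0.272 ] d 0.0418 ((0.6190956830978394, -0.271977037191391), (0.039290912449359894, 0.03956272453069687), 9.446249008178711)
   scene z 0.0614 [ 0.6185 -0.2739] 0.0433 37.7
foot top cam z 0.0396 c [0.6345 0.2658] d 0.05 ((0.6349126100540161, 0.26423895359039307), (0.04706794023513794, 0.04559393227100372), 34.862945556640625)
   scene z 0.0392 [0.6367 0.2605] 0.0478 59.6
board top cam z 0.0147 c [ 0.5697 -0.0034] d 0.1815 ((0.5693268179893494, -0.003121308982372284), (0.13047970831394196, 0.1296999752521515), 21.647415161132812)
   scene z 0.015 [ 0.5685 -0.0057] 0.1849 21.5
```

View pics/crop1.png

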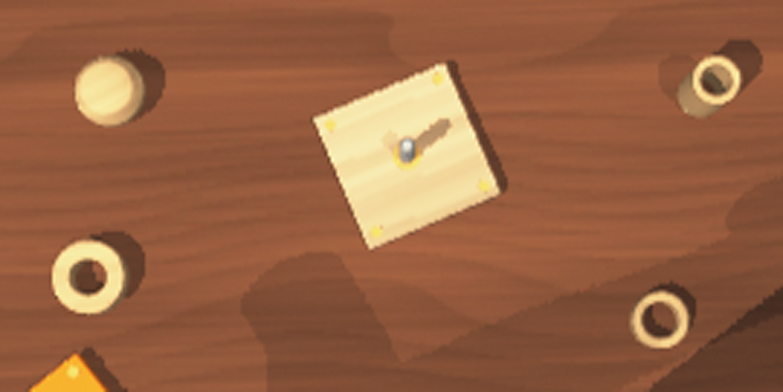

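View pics/crop2.png

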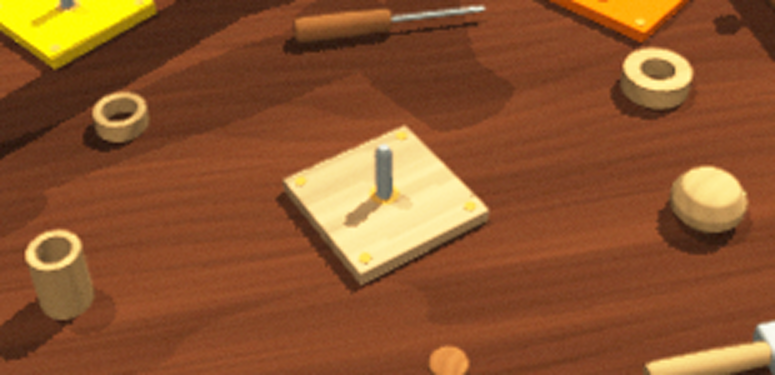

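The crop confirms it: the pale plywood jig is at full-frame pixel (331,143), the open wide ring at (220,185) and the thin-walled narrow ring at (418,200). Next I'll work out the first moves, going around the base.

```bash
cat >> h.py <<'E'
def way(*ws):
    s=sense(); R=np.array(s['ee_rot']); p=np.array(s['tcp_pos'])
    print('t',s['time_s'],'p',np.round(p*1000,1),'R',np.round(R,3).tolist(),'F',np.round(s['wrist_force'],1),'w',round(s['gripper_width']*87,1),'g',round(s['gripper_force'],1))
    for w in ws:
        d=R.T@(np.array(w)-p)*1000; n=max(1,int(np.ceil(np.linalg.norm(d)/40))); print(w,'tool',np.round(d,1),'rows',n,'each',np.round(d/n,1)); p=np.array(w)
E
python3 -c "
from h import *
way((.46,-.15,.237),(.467,.286,.2))"
```

```text
t 0.1 p [ 166.5 -601.9  235.6] R [[-0.964, -0.266, -0.001], [-0.266, 0.964, 0.002], [0.0, 0.002, -1.0]] F [0.1 0.2 0.8] w 87.0 g 0.0
(0.46, -0.15, 0.237) tool [-403.3  357.4   -0.8] rows 14 each [-28.8  25.5  -0.1]
(0.467, 0.286, 0.2) tool [-122.9  418.3   37.8] rows 11 each [-11.2  38.    3.4]
```

Emit:
play_rows(steps=[{"dx":-29,"dy":25.5,"claw":87},{"dx":-29,"dy":25.5,"claw":87},{"dx":-29,"dy":25.5,"claw":87},{"dx":-29,"dy":25.5,"claw":87},{"dx":-29,"dy":25.5,"claw":87},{"dx":-29,"dy":25.5,"claw":87},{"dx":-29,"dy":25.5,"claw":87},{"dx":-29,"dy":25.5,"claw":87},{"dx":-29,"dy":25.5,"claw":87},{"dx":-29,"dy":25.5,"claw":87},{"dx":-29,"dy":25.5,"claw":87},{"dx":-29,"dy":25.5,"claw":87},{"dx":-29,"dy":25.5,"claw":87},{"dx":-29,"dy":25.5,"claw":87}])

```text
invalid input at $.steps[0]: expected keys ax, ay, az, dx, dy, dz, claw
```

Emit:
play_rows(steps=[{"dx":-11,"dy":38,"dz":3,"claw":87},{"dx":-11,"dy":38,"dz":3,"claw":87},{"dx":-11,"dy":38,"dz":3,"claw":87},{"dx":-11,"dy":38,"dz":3,"claw":87},{"dx":-11,"dy":38,"dz":3,"claw":87},{"dx":-11,"dy":38,"dz":3,"claw":87},{"dx":-11,"dy":38,"dz":3,"claw":87},{"dx":-11,"dy":38,"dz":3,"claw":87},{"dx":-11,"dy":38,"dz":3,"claw":87},{"dx":-11,"dy":38,"dz":3,"claw":87},{"dx":-11,"dy":38,"dz":3,"claw":87},{"claw":87},{"claw":87}])

```text
invalid input at $.steps[0]: expected keys ax, ay, az, dx, dy, dz, claw
```

```bash
cat >> h.py <<'E'
def ringfit(tag,cc,hi,rad=.045):
    P=cloud(load(tag)).reshape(-1,3); k=P[np.hypot(*(P[:,:2]-cc).T)<rad]; k=k[abs(k[:,2]-hi)<.006]
    t=np.median(k[:,2]); k=k[abs(k[:,2]-t)<.004]; c,r=cv2.minEnclosingCircle(k[:,:2].astype(np.float32)); print('ring z',t.round(4),np.round(c,4),'d',round(2*r,4),len(k))
E
python3 -c "
from h import *
c=snap('wrist','w1'); print(c['xyz']); ringfit('w1',(.467,.286),.024)
way((.467,.286,.08),(.467,.286,.018))"
```

```text
[ 0.08912424 -0.62416796  0.38391655]
ring z nan [0. 0.] d 0.0 0
t 0.15 p [ 166.5 -602.   235.7] R [[-0.964, -0.266, -0.001], [-0.266, 0.964, 0.002], [0.0, 0.002, -1.0]] F [ 0.9 -0.4 -0. ] w 86.7 g 0.0
(0.467, 0.286, 0.08) tool [-526.2  775.6  156.9] rows 24 each [-21.9  32.3   6.5]
(0.467, 0.286, 0.018) tool [-0.  -0.1 62. ] rows 2 each [-0.  -0.1 31. ]
  return _methods._mean(a, axis=axis, dtype=dtype,
  ret = ret.dtype.type(ret / rcount)
```

View pics/w1.png

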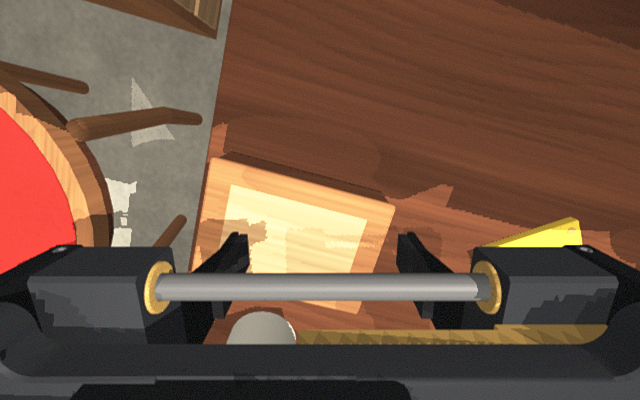

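The moves were refused because every row needs all the keys. The wrist view therefore still shows the start pose, with the wooden box at (290,250) between the fingers at (235,260) and (410,260). Sending them again with full rows.

Emit:
play_rows(steps=[{"ax":0,"ay":0,"az":0,"dx":-29,"dy":25.5,"dz":0,"claw":87},{"ax":0,"ay":0,"az":0,"dx":-29,"dy":25.5,"dz":0,"claw":87},{"ax":0,"ay":0,"az":0,"dx":-29,"dy":25.5,"dz":0,"claw":87},{"ax":0,"ay":0,"az":0,"dx":-29,"dy":25.5,"dz":0,"claw":87},{"ax":0,"ay":0,"az":0,"dx":-29,"dy":25.5,"dz":0,"claw":87},{"ax":0,"ay":0,"az":0,"dx":-29,"dy":25.5,"dz":0,"claw":87},{"ax":0,"ay":0,"az":0,"dx":-29,"dy":25.5,"dz":0,"claw":87},{"ax":0,"ay":0,"az":0,"dx":-29,"dy":25.5,"dz":0,"claw":87},{"ax":0,"ay":0,"az":0,"dx":-29,"dy":25.5,"dz":0,"claw":87},{"ax":0,"ay":0,"az":0,"dx":-29,"dy":25.5,"dz":0,"claw":87},{"ax":0,"ay":0,"az":0,"dx":-29,"dy":25.5,"dz":0,"claw":87},{"ax":0,"ay":0,"az":0,"dx":-29,"dy":25.5,"dz":0,"claw":87},{"ax":0,"ay":0,"az":0,"dx":-29,"dy":25.5,"dz":0,"claw":87},{"ax":0,"ay":0,"az":0,"dx":-29,"dy":25.5,"dz":0,"claw":87}])

```text
time_s: 1.55
tcp_pos: [0.4632, -0.1485, 0.2365]
ee_rot: [[-0.964, -0.267, -0.0], [-0.267, 0.964, 0.0], [0.0, 0.0, -1.0]]
wrist_force: [0.4, 0.9, -0.2]
gripper_width: 0.997
gripper_force: 0.0
```

Emit:
play_rows(steps=[{"ax":0,"ay":0,"az":0,"dx":-11,"dy":38,"dz":3,"claw":87},{"ax":0,"ay":0,"az":0,"dx":-11,"dy":38,"dz":3,"claw":87},{"ax":0,"ay":0,"az":0,"dx":-11,"dy":38,"dz":3,"claw":87},{"ax":0,"ay":0,"az":0,"dx":-11,"dy":38,"dz":3,"claw":87},{"ax":0,"ay":0,"az":0,"dx":-11,"dy":38,"dz":3,"claw":87},{"ax":0,"ay":0,"az":0,"dx":-11,"dy":38,"dz":3,"claw":87},{"ax":0,"ay":0,"az":0,"dx":-11,"dy":38,"dz":3,"claw":87},{"ax":0,"ay":0,"az":0,"dx":-11,"dy":38,"dz":3,"claw":87},{"ax":0,"ay":0,"az":0,"dx":-11,"dy":38,"dz":3,"claw":87},{"ax":0,"ay":0,"az":0,"dx":-11,"dy":38,"dz":3,"claw":87},{"ax":0,"ay":0,"az":0,"dx":-11,"dy":38,"dz":3,"claw":87},{"ax":0,"ay":0,"az":0,"dx":0,"dy":0,"dz":0,"claw":87},{"ax":0,"ay":0,"az":0,"dx":0,"dy":0,"dz":0,"claw":87}])

```text
time_s: 2.85
tcp_pos: [0.4675, 0.2855, 0.2028]
ee_rot: [[-0.963, -0.268, -0.001], [-0.268, 0.963, -0.001], [0.002, -0.001, -1.0]]
wrist_force: [-0.1, -0.1, -0.7]
gripper_width: 0.999
gripper_force: 0.0
```

```bash
python3 -c "
from h import *
c=snap('wrist','w2'); print(c['xyz'])
way((.467,.286,.08),(.467,.286,.018)); ringfit('w2',(.467,.286),.024)"
```

```text
[0.39026682 0.26354077 0.35126269]
t 2.9 p [467.6 284.7 203.1] R [[-0.964, -0.267, -0.001], [-0.267, 0.964, -0.001], [0.001, -0.001, -1.0]] F [ 0.5 -0.3 -0. ] w 86.9 g 0.0
(0.467, 0.286, 0.08) tool [1.000e-01 1.500e+00 1.231e+02] rows 4 each [ 0.   0.4 30.8]
(0.467, 0.286, 0.018) tool [-0.1  0.  62. ] rows 2 each [-0.  0. 31.]
ring z 0.024 [0.465  0.2842] d 0.0659 1975
```

Heights agree between views at 24 mm. Descending onto (0.4655, 0.285).

Emit:
play_rows(steps=[{"ax":0,"ay":0,"az":0,"dx":2,"dy":0.5,"dz":35,"claw":87},{"ax":0,"ay":0,"az":0,"dx":0,"dy":0,"dz":40,"claw":87},{"ax":0,"ay":0,"az":0,"dx":0,"dy":0,"dz":40,"claw":87},{"ax":0,"ay":0,"az":0,"dx":0,"dy":0,"dz":30,"claw":87},{"ax":0,"ay":0,"az":0,"dx":0,"dy":0,"dz":20,"claw":87},{"ax":0,"ay":0,"az":0,"dx":0,"dy":0,"dz":13,"claw":87},{"ax":0,"ay":0,"az":0,"dx":0,"dy":0,"dz":7,"claw":87},{"ax":0,"ay":0,"az":0,"dx":0,"dy":0,"dz":0,"claw":87},{"ax":0,"ay":0,"az":0,"dx":0,"dy":0,"dz":0,"claw":50},{"ax":0,"ay":0,"az":0,"dx":0,"dy":0,"dz":0,"claw":50},{"ax":0,"ay":0,"az":0,"dx":0,"dy":0,"dz":0,"claw":50},{"ax":0,"ay":0,"az":0,"dx":0,"dy":0,"dz":0,"claw":50},{"ax":0,"ay":0,"az":0,"dx":0,"dy":0,"dz":0,"claw":50},{"ax":0,"ay":0,"az":0,"dx":0,"dy":0,"dz":0,"claw":50}])

```text
time_s: 4.3
tcp_pos: [0.4662, 0.2854, 0.0193]
ee_rot: [[-0.964, -0.267, 0.001], [-0.267, 0.964, 0.001], [-0.001, 0.001, -1.0]]
wrist_force: [-1.4, -0.5, 5.5]
gripper_width: 0.761
gripper_force: 30.0
```

Gripped at 66 mm. Lifting.

Emit:
play_rows(steps=[{"ax":0,"ay":0,"az":0,"dx":0,"dy":0,"dz":-10,"claw":50},{"ax":0,"ay":0,"az":0,"dx":0,"dy":0,"dz":-30,"claw":50},{"ax":0,"ay":0,"az":0,"dx":0,"dy":0,"dz":-35,"claw":50},{"ax":0,"ay":0,"az":0,"dx":0,"dy":0,"dz":-35,"claw":50},{"ax":0,"ay":0,"az":0,"dx":0,"dy":0,"dz":-20,"claw":50},{"ax":0,"ay":0,"az":0,"dx":0,"dy":0,"dz":0,"claw":50}])

```text
time_s: 4.9
tcp_pos: [0.4673, 0.2863, 0.1523]
ee_rot: [[-0.964, -0.267, 0.005], [-0.267, 0.964, 0.005], [-0.007, 0.004, -1.0]]
wrist_force: [1.1, 0.9, -1.4]
gripper_width: 0.761
gripper_force: 30.0
```

```bash
python3 -c "
from h import *
c=snap('wrist','w3')
p=sense()['tcp_pos']; P=cloud(c).reshape(-1,3); k=P[(np.hypot(*(P[:,:2]-p[:2]).T)<.05)]; print(np.histogram(k[:,2],bins=np.arange(0,.22,.01)))
ringfit('w3',p[:2],p[2]+.005)
way((.569,-.0035,.15))"
```

```text
(array([2846,    0,    0,    0,    0,    0,    0,    0,    0,    0,    0,
          0,    0,  480, 1016, 6408,  608,  647,  772,  523,  769]), array([0.  , 0.01, 0.02, 0.03, 0.04, 0.05, 0.06, 0.07, 0.08, 0.09, 0.1 ,
       0.11, 0.12, 0.13, 0.14, 0.15, 0.16, 0.17, 0.18, 0.19, 0.2 , 0.21]))
ring z 0.1569 [0.4568 0.283 ] d 0.0843 6166
t 4.95 p [466.2 285.5 150.1] R [[-0.964, -0.266, 0.002], [-0.266, 0.964, 0.003], [-0.003, 0.002, -1.0]] F [-0.3 -0.1 -1.2] w 66.0 g 30.0
(0.569, -0.0035, 0.15) tool [ -22.1 -305.9   -0.5] rows 8 each [ -2.8 -38.2  -0.1]
```

Emit:
play_rows(steps=[{"ax":0,"ay":0,"az":0,"dx":-1,"dy":-18,"dz":0,"claw":50},{"ax":0,"ay":0,"az":0,"dx":-3,"dy":-36,"dz":0,"claw":50},{"ax":0,"ay":0,"az":0,"dx":-3,"dy":-36,"dz":0,"claw":50},{"ax":0,"ay":0,"az":0,"dx":-3,"dy":-36,"dz":0,"claw":50},{"ax":0,"ay":0,"az":0,"dx":-3,"dy":-36,"dz":0,"claw":50},{"ax":0,"ay":0,"az":0,"dx":-3,"dy":-36,"dz":0,"claw":50},{"ax":0,"ay":0,"az":0,"dx":-3,"dy":-36,"dz":0,"claw":50},{"ax":0,"ay":0,"az":0,"dx":-2,"dy":-36,"dz":0,"claw":50},{"ax":0,"ay":0,"az":0,"dx":-1,"dy":-24,"dz":0,"claw":50},{"ax":0,"ay":0,"az":0,"dx":0,"dy":-12,"dz":0,"claw":50},{"ax":0,"ay":0,"az":0,"dx":0,"dy":0,"dz":0,"claw":50},{"ax":0,"ay":0,"az":0,"dx":0,"dy":0,"dz":0,"claw":50}])

```text
time_s: 6.15
tcp_pos: [0.5681, -0.0036, 0.1478]
ee_rot: [[-0.964, -0.266, -0.002], [-0.266, 0.964, -0.0], [0.002, 0.0, -1.0]]
wrist_force: [0.8, 0.8, -0.1]
gripper_width: 0.755
gripper_force: 30.0
```

```bash
python3 -c "
from h import *
c=snap('wrist','w4')
way((.569,-.0035,.15))"
```

```text
t 6.2 p [568.2  -3.2 148.1] R [[-0.964, -0.267, -0.001], [-0.267, 0.964, 0.0], [0.001, 0.0, -1.0]] F [ 0.3 -0.4 -0.1] w 66.1 g 30.0
(0.569, -0.0035, 0.15) tool [-0.7 -0.5 -1.9] rows 1 each [-0.7 -0.5 -1.9]
```

View pics/w4.png

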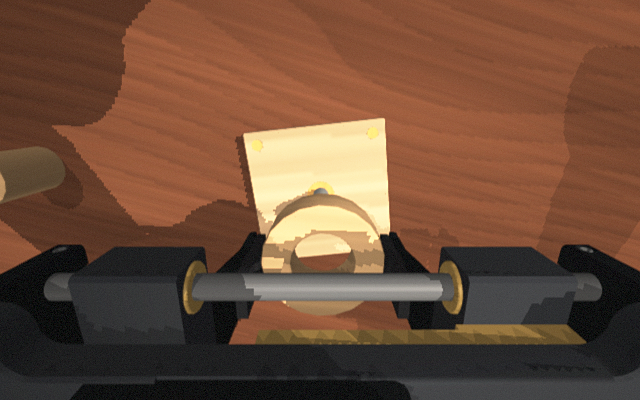

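The collar is held level with its bore centre near (323,256). The rod shows just past the collar rim at (321,191), with its yellow foot spot at (321,187). Checking both with rays.

```bash
python3 -c "
from h import *
c=load('w4'); R=np.array(c['rotation'])
print(c['xyz'],R[:,2])
print('foot',ray(c,321,187,.015)); print('bore rear top edge',ray(c,323,234,.1535),'outer back edge',ray(c,323,194,.1535))
for z in (.015,.0,.07):
  X=np.array([.569,-.0035,z])-c['xyz']; q=R.T@X; print(z,q[:2]/q[2]*c['fx']+[c['cx'],c['cy']])
P=cloud(c)
for v in range(180,262,6): print(v,np.round(P[v,322],4))
"
```

```text
[ 0.49087412 -0.02560076  0.29624064] [ 0.27840166  0.07764421 -0.95732121]
foot [ 0.5615608  -0.00724342  0.015     ]
bore rear top edge [ 0.55027928 -0.00875025  0.1535    ] outer back edge [ 0.52989429 -0.01440448  0.1535    ]
0.015 [322.69565012 195.20823872]
0.0 [322.67251448 191.09352192]
0.07 [322.80416204 214.50728743]
180 [ 0.5547 -0.0081  0.015 ]
186 [ 0.5604 -0.0066  0.0148]
192 [ 0.5611 -0.0064  0.0337]
198 [ 0.4909 -0.0256  0.2962]
204 [ 0.5357 -0.0133  0.1511]
210 [ 0.5382 -0.0126  0.153 ]
216 [ 0.5409 -0.0119  0.1539]
222 [ 0.5441 -0.011   0.1537]
228 [ 0.5477 -0.01    0.1523]
234 [0.608  0.0066 0.0153]
240 [0.614  0.0082 0.0161]
246 [0.6206 0.0101 0.0157]
252 [0.6272 0.0119 0.0154]
258 [0.6406 0.0156 0.0019]
```

The collar is about 2.5 mm short of the rod axis along x, so I'm correcting that and descending.

Emit:
play_rows(steps=[{"ax":0,"ay":0,"az":0,"dx":-2.5,"dy":0,"dz":0,"claw":50},{"ax":0,"ay":0,"az":0,"dx":0,"dy":0,"dz":25,"claw":50},{"ax":0,"ay":0,"az":0,"dx":0,"dy":0,"dz":25,"claw":50},{"ax":0,"ay":0,"az":0,"dx":0,"dy":0,"dz":20,"claw":50},{"ax":0,"ay":0,"az":0,"dx":0,"dy":0,"dz":20,"claw":50},{"ax":0,"ay":0,"az":0,"dx":0,"dy":0,"dz":12,"claw":50},{"ax":0,"ay":0,"az":0,"dx":0,"dy":0,"dz":7,"claw":50},{"ax":0,"ay":0,"az":0,"dx":0,"dy":0,"dz":3,"claw":50},{"ax":0,"ay":0,"az":0,"dx":0,"dy":0,"dz":0,"claw":50},{"ax":0,"ay":0,"az":0,"dx":0,"dy":0,"dz":0,"claw":50}])

```text
time_s: 7.2
tcp_pos: [0.5717, -0.0032, 0.0374]
ee_rot: [[-0.964, -0.267, 0.002], [-0.267, 0.964, 0.0], [-0.002, -0.0, -1.0]]
wrist_force: [0.4, -0.2, -0.3]
gripper_width: 0.756
gripper_force: 30.0
```

Emit:
play_rows(steps=[{"ax":0,"ay":0,"az":0,"dx":0,"dy":0,"dz":2.5,"claw":50},{"ax":0,"ay":0,"az":0,"dx":0,"dy":0,"dz":0,"claw":50},{"ax":0,"ay":0,"az":0,"dx":0,"dy":0,"dz":0,"claw":72},{"ax":0,"ay":0,"az":0,"dx":0,"dy":0,"dz":0,"claw":87},{"ax":0,"ay":0,"az":0,"dx":0,"dy":0,"dz":0,"claw":87},{"ax":0,"ay":0,"az":0,"dx":0,"dy":0,"dz":0,"claw":87},{"ax":0,"ay":0,"az":0,"dx":0,"dy":0,"dz":-10,"claw":87},{"ax":0,"ay":0,"az":0,"dx":0,"dy":0,"dz":-25,"claw":87},{"ax":0,"ay":0,"az":0,"dx":0,"dy":0,"dz":-40,"claw":87},{"ax":0,"ay":0,"az":0,"dx":0,"dy":0,"dz":-45,"claw":87},{"ax":0,"ay":0,"az":0,"dx":0,"dy":0,"dz":-40,"claw":87},{"ax":0,"ay":0,"az":0,"dx":0,"dy":0,"dz":0,"claw":87}])

```text
time_s: 8.4
tcp_pos: [0.5748, -0.003, 0.2019]
ee_rot: [[-0.963, -0.268, 0.014], [-0.268, 0.963, 0.002], [-0.014, -0.002, -1.0]]
wrist_force: [-0.1, -0.1, 0.8]
gripper_width: 0.999
gripper_force: 0.0
```

```bash
python3 -c "
from h import *
c=snap('wrist','w5'); ringfit('w5',(.569,-.004),.039); ringfit('w5',(.569,-.004),.068,.02)
way((.4145,-.2255,.19))"
```

```text
ring z 0.039 [ 0.5702 -0.004 ] d 0.0662 2204
ring z 0.0678 [ 0.5683 -0.006 ] d 0.0149 168
t 8.45 p [572.8  -3.  198.4] R [[-0.964, -0.267, 0.008], [-0.267, 0.964, 0.002], [-0.009, -0.0, -1.0]] F [ 0.2 -0.5 -1.1] w 86.9 g 0.0
(0.4145, -0.2255, 0.19) tool [ 212.  -172.2    6.7] rows 7 each [ 30.3 -24.6   1. ]
```

View pics/w5.png

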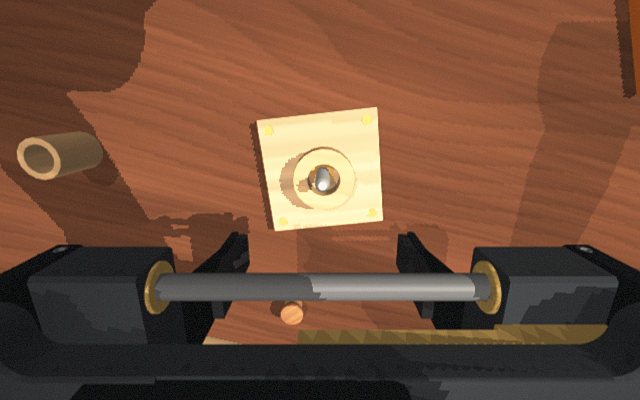

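The wide collar lies flat on the board, ring centre at (324,179), with the rod through its bore at (322,180). Its top measures 39 mm. Now for the narrow collar.

Emit:
play_rows(steps=[{"ax":0,"ay":0,"az":0,"dx":15,"dy":-12,"dz":0,"claw":87},{"ax":0,"ay":0,"az":0,"dx":30,"dy":-24,"dz":0,"claw":87},{"ax":0,"ay":0,"az":0,"dx":30,"dy":-24,"dz":0,"claw":87},{"ax":0,"ay":0,"az":0,"dx":30,"dy":-25,"dz":0,"claw":87},{"ax":0,"ay":0,"az":0,"dx":30,"dy":-25,"dz":0,"claw":87},{"ax":0,"ay":0,"az":0,"dx":30,"dy":-25,"dz":0,"claw":87},{"ax":0,"ay":0,"az":0,"dx":30,"dy":-25,"dz":0,"claw":87},{"ax":0,"ay":0,"az":0,"dx":17,"dy":-12,"dz":0,"claw":87},{"ax":0,"ay":0,"az":0,"dx":0,"dy":0,"dz":0,"claw":87},{"ax":0,"ay":0,"az":0,"dx":0,"dy":0,"dz":0,"claw":87}])

```text
time_s: 9.45
tcp_pos: [0.4114, -0.226, 0.1933]
ee_rot: [[-0.964, -0.265, -0.002], [-0.265, 0.964, 0.0], [0.002, 0.001, -1.0]]
wrist_force: [0.0, -0.3, -0.2]
gripper_width: 1.003
gripper_force: 0.0
```

```bash
python3 -c "
from h import *
c=snap('wrist','w6'); ringfit('w6',(.4145,-.2255),.02)
way((.414,-.226,.017))"
```

```text
ring z 0.0198 [ 0.4131 -0.2283] d 0.0499 871
t 9.5 p [ 412.1 -225.6  193.5] R [[-0.964, -0.266, -0.001], [-0.266, 0.964, 0.0], [0.001, 0.001, -1.0]] F [-0.2  0.1  0.2] w 87.2 g 0.0
(0.414, -0.226, 0.017) tool [ -1.9  -1.  176.5] rows 5 each [-0.4 -0.2 35.3]
```

Emit:
play_rows(steps=[{"ax":0,"ay":0,"az":0,"dx":-1,"dy":-1.5,"dz":35,"claw":87},{"ax":0,"ay":0,"az":0,"dx":0,"dy":0,"dz":40,"claw":87},{"ax":0,"ay":0,"az":0,"dx":0,"dy":0,"dz":35,"claw":87},{"ax":0,"ay":0,"az":0,"dx":0,"dy":0,"dz":26,"claw":87},{"ax":0,"ay":0,"az":0,"dx":0,"dy":0,"dz":20,"claw":87},{"ax":0,"ay":0,"az":0,"dx":0,"dy":0,"dz":13,"claw":87},{"ax":0,"ay":0,"az":0,"dx":0,"dy":0,"dz":7,"claw":87},{"ax":0,"ay":0,"az":0,"dx":0,"dy":0,"dz":0,"claw":87},{"ax":0,"ay":0,"az":0,"dx":0,"dy":0,"dz":0,"claw":40},{"ax":0,"ay":0,"az":0,"dx":0,"dy":0,"dz":0,"claw":40},{"ax":0,"ay":0,"az":0,"dx":0,"dy":0,"dz":0,"claw":40},{"ax":0,"ay":0,"az":0,"dx":0,"dy":0,"dz":0,"claw":40},{"ax":0,"ay":0,"az":0,"dx":0,"dy":0,"dz":0,"claw":40},{"ax":0,"ay":0,"az":0,"dx":0,"dy":0,"dz":0,"claw":40},{"ax":0,"ay":0,"az":0,"dx":0,"dy":0,"dz":0,"claw":40}])

```text
time_s: 11.0
tcp_pos: [0.4141, -0.2269, 0.0183]
ee_rot: [[-0.964, -0.267, 0.0], [-0.267, 0.964, -0.0], [-0.0, -0.0, -1.0]]
wrist_force: [-0.0, 1.1, 2.8]
gripper_width: 0.569
gripper_force: 30.0
```

Emit:
play_rows(steps=[{"ax":0,"ay":0,"az":0,"dx":0,"dy":0,"dz":-10,"claw":40},{"ax":0,"ay":0,"az":0,"dx":0,"dy":0,"dz":-30,"claw":40},{"ax":0,"ay":0,"az":0,"dx":0,"dy":0,"dz":-40,"claw":40},{"ax":0,"ay":0,"az":0,"dx":0,"dy":0,"dz":-40,"claw":40},{"ax":0,"ay":0,"az":0,"dx":0,"dy":0,"dz":-20,"claw":40},{"ax":0,"ay":0,"az":0,"dx":0,"dy":0,"dz":0,"claw":40}])

```text
time_s: 11.6
tcp_pos: [0.416, -0.2274, 0.162]
ee_rot: [[-0.964, -0.267, 0.008], [-0.267, 0.964, -0.002], [-0.008, -0.004, -1.0]]
wrist_force: [0.6, -0.4, -1.5]
gripper_width: 0.569
gripper_force: 30.0
```

```bash
python3 -c "
from h import *
way((.569,-.0045,.155))"
```

```text
t 11.6 p [ 416.  -227.4  162. ] R [[-0.964, -0.267, 0.008], [-0.267, 0.964, -0.002], [-0.008, -0.004, -1.0]] F [ 0.6 -0.4 -1.5] w 49.5 g 30.0
(0.569, -0.0045, 0.155) tool [-206.9  173.9    7.9] rows 7 each [-29.6  24.8   1.1]
```

Emit:
play_rows(steps=[{"ax":0,"ay":0,"az":0,"dx":-15,"dy":12,"dz":0,"claw":40},{"ax":0,"ay":0,"az":0,"dx":-30,"dy":25,"dz":0,"claw":40},{"ax":0,"ay":0,"az":0,"dx":-30,"dy":25,"dz":0,"claw":40},{"ax":0,"ay":0,"az":0,"dx":-30,"dy":25,"dz":0,"claw":40},{"ax":0,"ay":0,"az":0,"dx":-30,"dy":25,"dz":0,"claw":40},{"ax":0,"ay":0,"az":0,"dx":-30,"dy":25,"dz":0,"claw":40},{"ax":0,"ay":0,"az":0,"dx":-25,"dy":20,"dz":0,"claw":40},{"ax":0,"ay":0,"az":0,"dx":-18,"dy":16,"dz":0,"claw":40},{"ax":0,"ay":0,"az":0,"dx":0,"dy":0,"dz":0,"claw":40},{"ax":0,"ay":0,"az":0,"dx":0,"dy":0,"dz":0,"claw":40}])

```text
time_s: 12.6
tcp_pos: [0.5675, -0.0045, 0.1569]
ee_rot: [[-0.964, -0.267, -0.003], [-0.267, 0.964, -0.0], [0.003, 0.0, -1.0]]
wrist_force: [-0.2, -1.6, -0.6]
gripper_width: 0.57
gripper_force: 30.0
```

```bash
python3 -c "
from h import *
c=snap('wrist','w7'); s=sense(); p=np.array(s['tcp_pos'])
way((.569,-.0045,.15))
P=cloud(c).reshape(-1,3); t=(P-p)@np.array(s['ee_rot']); k=t[(np.hypot(t[:,0],t[:,1])<.045)&(abs(t[:,1])<.018)&(abs(t[:,2])<.01)]
print('near edge tool x',np.percentile(k[:,0],[1,50,97,99.5])*1000,'top z rel',np.median(k[:,2])*1000)"
```

```text
t 12.65 p [567.3  -5.  157.1] R [[-0.964, -0.266, -0.002], [-0.266, 0.964, -0.0], [0.002, 0.0, -1.0]] F [-1.5  0.5  0.4] w 49.9 g 30.0
(0.569, -0.0045, 0.15) tool [-1.8  0.   7.1] rows 1 each [-1.8  0.   7.1]
near edge tool x [-9.72243991 19.30439237 25.53624458 25.94604191] top z rel -0.9005315968685903
```

View pics/w7.png

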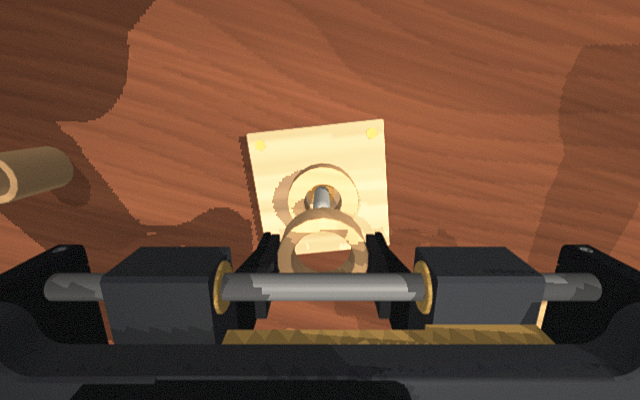

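The narrow collar is held level at about (323,245), with the rod tip in line at (321,197). Shifting 2 mm and descending to just above the wide collar.

Emit:
play_rows(steps=[{"ax":0,"ay":0,"az":0,"dx":-2,"dy":0,"dz":0,"claw":40},{"ax":0,"ay":0,"az":0,"dx":0,"dy":0,"dz":25,"claw":40},{"ax":0,"ay":0,"az":0,"dx":0,"dy":0,"dz":25,"claw":40},{"ax":0,"ay":0,"az":0,"dx":0,"dy":0,"dz":20,"claw":40},{"ax":0,"ay":0,"az":0,"dx":0,"dy":0,"dz":14,"claw":40},{"ax":0,"ay":0,"az":0,"dx":0,"dy":0,"dz":8,"claw":40},{"ax":0,"ay":0,"az":0,"dx":0,"dy":0,"dz":4,"claw":40},{"ax":0,"ay":0,"az":0,"dx":0,"dy":0,"dz":0,"claw":40},{"ax":0,"ay":0,"az":0,"dx":0,"dy":0,"dz":0,"claw":40}])

```text
time_s: 13.55
tcp_pos: [0.5708, -0.0042, 0.0628]
ee_rot: [[-0.964, -0.266, 0.001], [-0.266, 0.964, 0.0], [-0.001, -0.0, -1.0]]
wrist_force: [0.4, 0.6, -0.6]
gripper_width: 0.568
gripper_force: 30.0
```

Emit:
play_rows(steps=[{"ax":0,"ay":0,"az":0,"dx":0,"dy":0,"dz":3.5,"claw":40},{"ax":0,"ay":0,"az":0,"dx":0,"dy":0,"dz":0,"claw":40},{"ax":0,"ay":0,"az":0,"dx":0,"dy":0,"dz":0,"claw":60},{"ax":0,"ay":0,"az":0,"dx":0,"dy":0,"dz":0,"claw":80},{"ax":0,"ay":0,"az":0,"dx":0,"dy":0,"dz":0,"claw":87},{"ax":0,"ay":0,"az":0,"dx":0,"dy":0,"dz":0,"claw":87},{"ax":0,"ay":0,"az":0,"dx":0,"dy":0,"dz":0,"claw":87},{"ax":0,"ay":0,"az":0,"dx":0,"dy":0,"dz":-10,"claw":87},{"ax":0,"ay":0,"az":0,"dx":0,"dy":0,"dz":-25,"claw":87},{"ax":0,"ay":0,"az":0,"dx":0,"dy":0,"dz":-40,"claw":87},{"ax":0,"ay":0,"az":0,"dx":0,"dy":0,"dz":-40,"claw":87},{"ax":0,"ay":0,"az":0,"dx":0,"dy":0,"dz":-25,"claw":87},{"ax":0,"ay":0,"az":0,"dx":0,"dy":0,"dz":0,"claw":87},{"ax":0,"ay":0,"az":0,"dx":0,"dy":0,"dz":0,"claw":87}])

```text
time_s: 14.95
tcp_pos: [0.5702, -0.004, 0.1995]
ee_rot: [[-0.964, -0.266, 0.002], [-0.266, 0.964, 0.001], [-0.002, 0.0, -1.0]]
wrist_force: [-0.9, -0.6, -0.5]
gripper_width: 0.999
gripper_force: 0.0
```

```bash
python3 -c "
from h import *
c=snap('wrist','w8'); ringfit('w8',(.569,-.004),.059,.03); ringfit('w8',(.569,-.004),.039)
way()
c=snap('scene','s8')
a=cv2.resize(load('w8')['frame'][90:240,230:420],None,fx=2,fy=2);b=cv2.resize(c['frame'][190:290,250:400],None,fx=2.5,fy=2.5)
o=np.zeros((300,760,3),np.uint8);o[:300,:380]=a;o[:250,380:755]=b;cv2.imwrite('pics/end.png',o)"
```

```text
ring z 0.0588 [ 0.5689 -0.0047] d 0.0503 1095
ring z 0.039 [ 0.5701 -0.0041] d 0.066 1010
t 15.0 p [569.6  -4.2 198.3] R [[-0.964, -0.266, -0.001], [-0.266, 0.964, 0.0], [0.001, 0.001, -1.0]] F [-0.2 -0.6 -0.9] w 86.9 g 0.0
```

View pics/end.png

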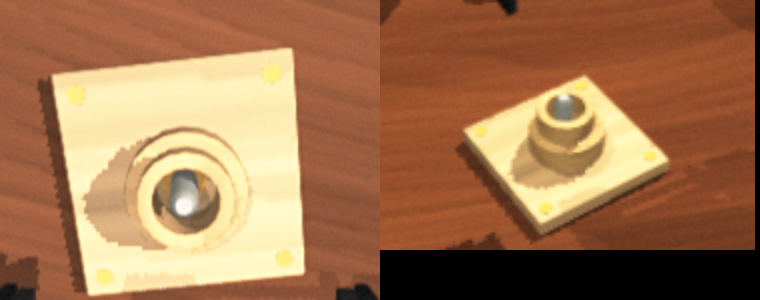

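Both collars are on the rod and flat: the narrow one at (185,200) sits on the wide one, their tops measure 59 and 39 mm, and the gripper is clear.

```bash
python3 -c "
from station import *
print(finish_job())"
```

```text
the job is handed in; nothing more can be done
None
```

The job is handed in: the wide collar lies flat on the plywood board with the narrow one flat on top, both centred on the rod within about 2 mm; I never moved the arm to the tall sleeve, and the simulator returned no verdict.

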